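Load the drilling shuttle behind its drop catch

ROBOT

A 6-joint arm with a two-finger parallel gripper is mounted at the origin on the work surface. World frame = base frame: x ahead of the robot, y to its left, z up, the work surface at z = 0. Lengths are in m, angles in rad, forces in N, time in s.
With the tool pointing down it reaches from about 0.35 to 0.975 m from the base axis. Payload 7.1 kg.
Tool frame: the origin (TCP) lies midway between the tips of the shut fingers; the grasp point (between the pads) lies 19 mm behind it; z points along the fingers, x is the direction in which the jaws open and shut, and the axes are right-handed (so a half turn about z gives the same grasp; the last joint's range is limited). The gripper opens to 88 mm and grips with 3 to 60 N. Pads are 20 mm wide; open, the fingers measure 115 mm over their backs; the gripper's body (75 mm by 178 mm) begins 61 mm behind the grasp point.
Start: joints at [1.101, 0.423, 1.63, -0, 1.089, -0.019], TCP at [0.272, 0.563, 0.223] pointing down, gripper open.
Joint ranges: [-3, 3], [-0.9, 2.11], [0.09, 2.58], [-1.31, 4.45], [0.11, 2.69], [-2.54, 2.54]. Speed limits (rad/s): [2.39, 2.39, 3.01, 3.14, 3.14, 3.14].

INTERFACE

Orientations are given as a unit quaternion [w, x, y, z].
In Python, from station import move_pose, movel, movej, command_gripper, wait, inverse_kinematics, read_camera, camera_info, MotionError, job_done, get_time, get_joint_pos, get_qvel, get_effort, get_tcp_pos, get_ee_rot, get_ft_force, get_ft_torque, get_grip_width gives the robot as it stands. Calls block until the motion is done:
- move_pose(position, orientation): joint-space move of the TCP to a pose.
- movel(position, frame=None, v=0.15, until_force=None): straight line of the TCP; frame=None keeps the orientation; v is the mean speed in m/s. With until_force (N) it stops when the force on the tool has changed by that much, and returns True; else False.
- movej(angles): joint-space move.
- command_gripper(opening): opening from 0.0 (shut) to 1.0 (fully open); the grip force is fixed at half the most; returns when the fingers have stopped.
- wait(seconds).
- inverse_kinematics(position, orientation): joint angles nearest the present ones, or None.
- read_camera(name): name is "scene" or "top"; returns the picture (420x560x3 uint8, red, green, blue); there is no depth.
- camera_info(name): a dict with "intrinsics" (3x3 intrinsics, pixels), "T" (4x4, takes a point from camera to world coordinates). Camera axes: x right, y up, looking along -z (the intrinsics and any distortion apply to the point x, -y, -z); pixel columns grow to the right and rows downward; lengths in m; the calibration is good to about 2 mm. A picture is of the moment at which its call begins. camera_info takes no time and is no camera call.
A pose or a line that the arm cannot do raises MotionError and nothing moves.
- job_done(): hands the job in, once; it reports no verdict.
Readings, each from a call of its own:
- get_time(): time.
- get_joint_pos(): joint angles.
- get_qvel(): joint speeds.
- get_effort(): joint torques, N m.
- get_tcp_pos(): TCP position.
- get_ee_rot(): TCP orientation.
- get_ft_force(): force on the tool from outside, world axes, zero at the start.
- get_ft_torque(): the same for the moment, N m.
- get_grip_width(): opening from 0.0 (shut) to 1.0 (fully open).
Only numpy, scipy, OpenCV 4.12 (cv2) and the standard library are available. Lean on these libraries where they do the work, as an engineer would, in place of code of your own. Each camera call takes 0.05 s, during which the arm holds its last target.

TASK

Load the drilling station: pick the aluminium shuttle plate with the clamped shaft up by its black grip, set it down softly on the station's apron and slide it, shaft end first, into the channel so that its own front edge lifts the hinged catch. Push it gently home against the sprung buffer until the catch has dropped fully behind it, tug it back against the catch with about 10 N to prove that it holds, and let go. Never touch the catch with the gripper, do not force anything against the station, and leave the other things on the bench where they are.

Things in the scene. Friction and masses are not known exactly. Their poses are not given: they have to be found in the camera images.
- shuttle_grip (a point): Centre of the shuttle's black upright grip; shuttle axes. Grip 22 thick (x) x 30 wide (y) x 50 high in the middle of an aluminium plate 100 long (x) x 110 wide (y) x 12 thick; this point is 37 above the plate's underside, the grip's top 62. Take it from above across its 22 mm: the catch passes beside it at y = 33 to 43, where the plate's top is bare. All sizes in mm.
- shuttle: The loose shuttle (0.45 to 0.7 kg, flat on the bench): origin in the middle of its underside, x to its front edge (x = +50, goes in first), z up. An 18 mm steel shaft is strapped along x at y = -36, up to 48 above the underside, its end flush with the front edge. Its tail edge is at x = -50.
- station: Grey station fixed on the bench; origin 10 below channel_mouth, same axes; base plate x = -125 to 350, 160 wide. Two rails x = 0 to 140, inner faces y = +-56.5 (1.5 play each side of the shuttle); lips reach in to y = +-49.5, 1.5 above the plate, so it only slides in from the apron. Over 35 N in all between it and catch, buffer and stop harms them. Drill unit past x = 174, 68 high.
- channel_mouth (a point): Mouth of the channel: its middle, on the channel floor 10 above the bench; x points into the channel, y to its left, z up. The flat apron, at floor height, is x = -125 to 0; along x = -55 to 0 two 14 high guides lead in, 64 narrowing to 56.5 either side of the middle. Rail tops are 17.5 above the floor.
- nominal_home (a point): Nominal place, on the channel floor, of the middle of the shuttle held by the catch: x = 95 past the mouth. Catch, buffer and stop block ride together on a dark setting bar clamped on the left (+y) rail up to 8 ahead of or behind nominal, and not measured: find it by feel. From the true held place the catch drops once the shuttle is 4 further in; the stop block is met 6.3 further in.
- buffer_nominal (a point): Nominal tip of the sprung brass buffer (12 across, on the middle line, 6.5 above the floor) in front of the stop block. It meets the front edge 3 before the held place with 4 N and adds 0.6 N per mm, 10 N at the stop block; sliding friction and the catch add 2 to 5 N. It shifts with the setting bar too.
- catch (a joint): Angle (rad) of the drop catch: a bare steel pawl 38 long, 10 wide, 90 g, at y = 33 to 43, hinged on a cross pin at its near end (nominal x = 13, 22 above floor; its cheek y = 30 to 60, up to 41 above floor). Nose slopes down into the channel. 0 = fully down, square end 3 above the floor, blocking the way out; about 0.3 = riding on the plate. Falls by its own weight.
Not all that is in view belongs to the job. Of the things like the shuttle, leave any that is turquoise or yellow; of the rest the larger one is meant.

How it is judged:
By the outcome, as a careful person would: the job done as asked, in the order asked, and still so for the second after the job is handed in, with the robot touching nothing.
It also fails if it takes over 67 s, if anything falls off the work surface, if the arm or the gripper's body presses on something with over 40 N, if the wrist force passes 120 N, or if a joint passes its speed limit or range.

## Working session

There is one attempt and no reset: what is moved stays moved. The work goes in short steps, each a Python script; the robot and the scene stay as the last script left them, time stands still between calls to the robot, and variables do not carry over. Pictures are saved under pics/ and viewed, and the job is handed in when it is done.

```bash
ls; mkdir -p pics; python3 - <<'E'
from station import *
import cv2,numpy as np
for n in("scene","top"):
    im=read_camera(n); cv2.imwrite(f"pics/{n}0.png",im[:,:,::-1])
    i=camera_info(n); print(n,{k:(np.round(v,4).tolist() if hasattr(v,'shape') else v) for k,v in i.items()})
print(get_time(),get_tcp_pos(),get_ee_rot(),get_ft_force(),get_grip_width())
E
```

```text
pics
scene {'intrinsics': [[395.455, 0.0, 283.1918], [0.0, 395.455, 209.4009], [0.0, 0.0, 1.0]], 'T': [[0.5982, -0.5386, 0.5933, 1.0601], [0.8013, 0.394, -0.4502, -0.3837], [0.0087, 0.7447, 0.6673, 0.741], [0.0, 0.0, 0.0, 1.0]]}
top {'intrinsics': [[437.5959, 0.0, 281.216], [0.0, 437.5959, 208.1283], [0.0, 0.0, 1.0]], 'T': [[0.0045, 0.9944, -0.1058, 0.3509], [-0.9999, 0.0029, -0.0155, 0.0581], [-0.0151, 0.1059, 0.9943, 1.0631], [0.0, 0.0, 0.0, 1.0]]}
0.1 [0.27204976 0.56211051 0.22197354] [ 3.66392573e-04  8.47262799e-01  5.31173461e-01 -6.07498281e-04] [ 0.65507102  0.02913218 -0.13027153] 0.9961667551360915
```

View pics/scene0.png

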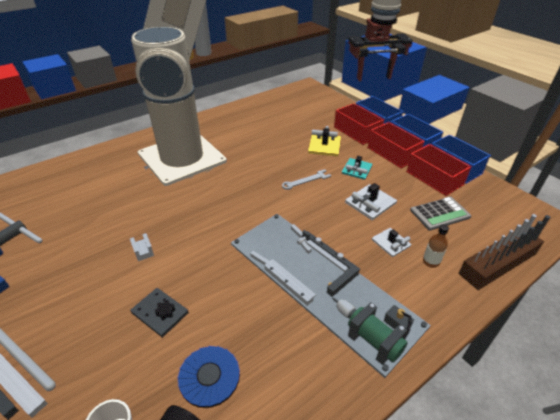

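View pics/top0.png

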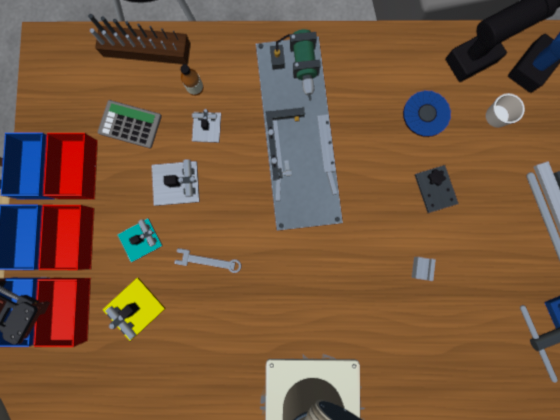

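Candidates in the top image are: aluminium plate (177,183), small aluminium plate (206,126), turquoise (140,239), yellow (133,308) and a dark plate with a knob (437,188). I choose the larger aluminium one at (177,183), and check it and the station in close crops.

```bash
python3 - <<'E'
import cv2
t=cv2.imread("pics/top0.png");s=cv2.imread("pics/scene0.png")
f=lambda im,x,y,w,h,k,n:cv2.imwrite(n,cv2.resize(im[y:y+h,x:x+w],None,fx=k,fy=k,interpolation=cv2.INTER_CUBIC))
f(t,140,150,75,60,10,"pics/c1.png")
f(t,250,30,100,75*2+50,3,"pics/c2.png")
f(t,255,90,100,75,8,"pics/c2b.png")
f(t,255,160,100,75,8,"pics/c2c.png")
f(s,335,170,75,56,10,"pics/c3.png")
f(s,225,200,160,120,5,"pics/c4.png")
E
```

```text
(no output)
```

View pics/c1.png

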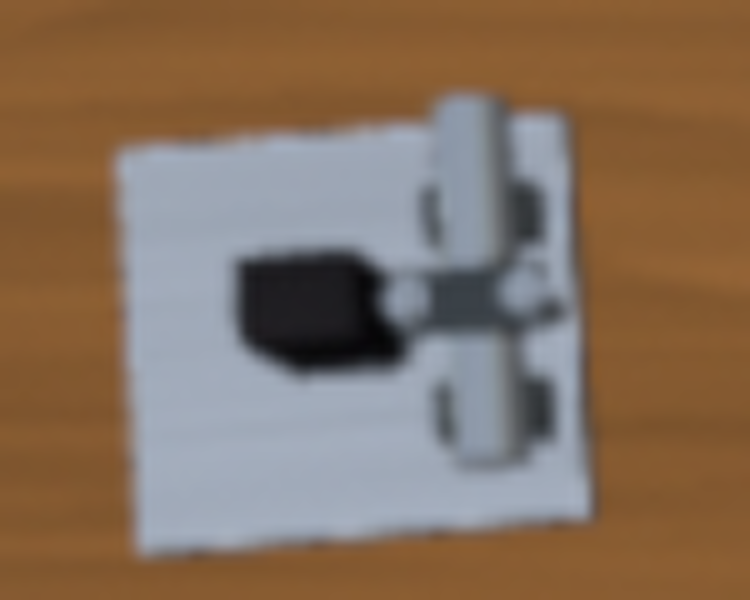

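View pics/c2b.png

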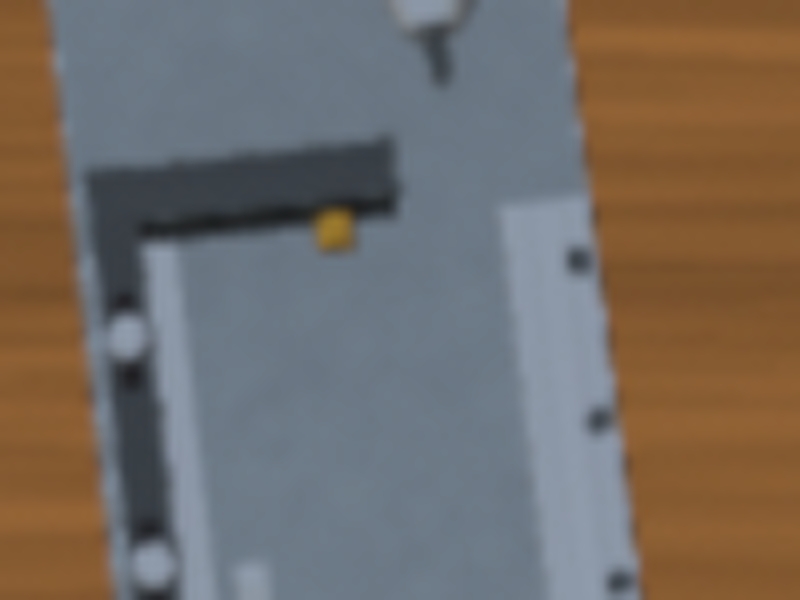

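View pics/c2c.png

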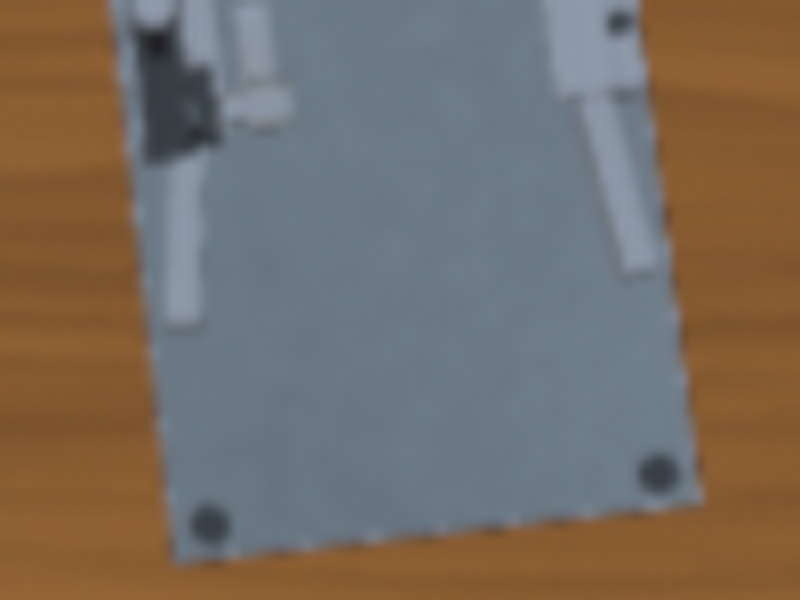

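View pics/c3.png

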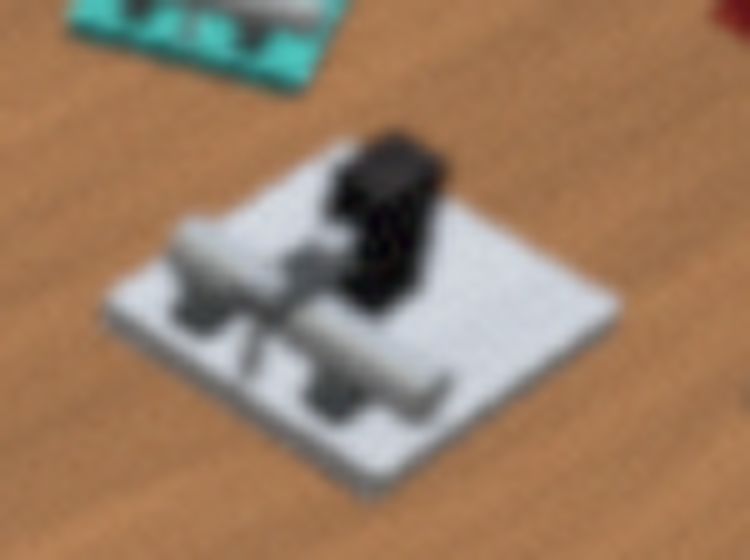

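View pics/c4.png

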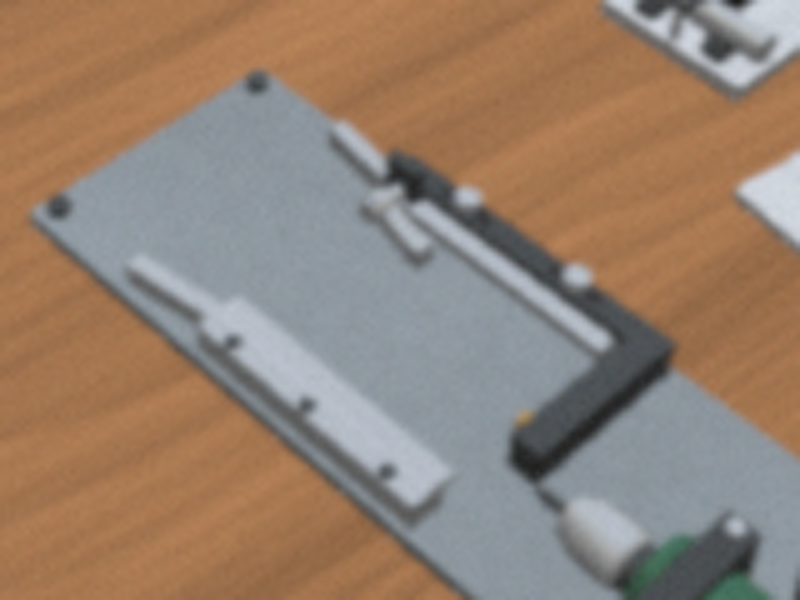

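View pics/c2.png

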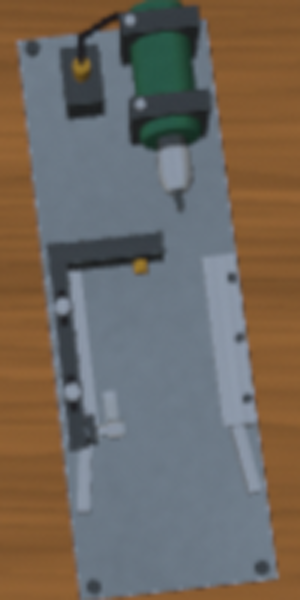

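```bash
python3 - <<'E'
import cv2
t=cv2.imread("pics/top0.png");s=cv2.imread("pics/scene0.png")
f=lambda im,x,y,w,h,k,n:cv2.imwrite(n,cv2.resize(im[y:y+h,x:x+w],None,fx=k,fy=k,interpolation=cv2.INTER_CUBIC))
f(t,250,30,100,75,8,"pics/c2a.png")
f(s,340,270,100,100,6,"pics/c5.png")
E
```

```text
(no output)
```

View pics/c2a.png

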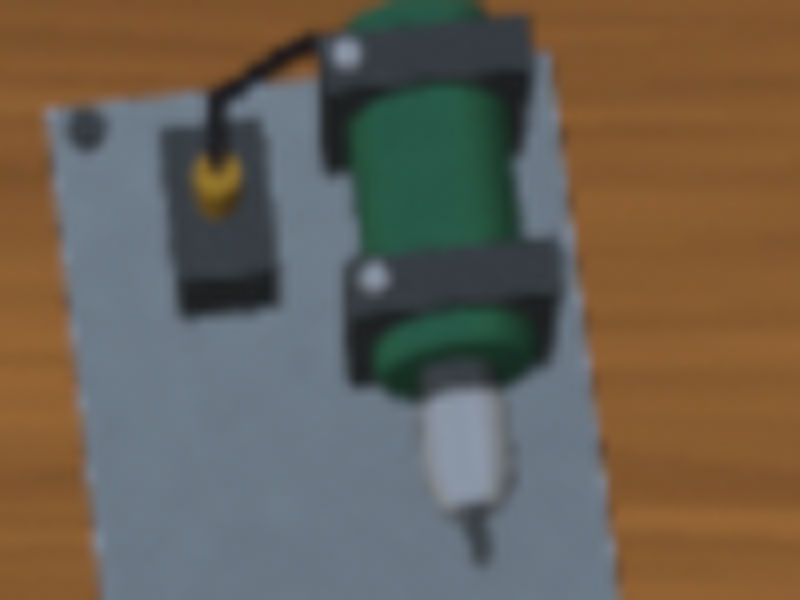

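View pics/c5.png

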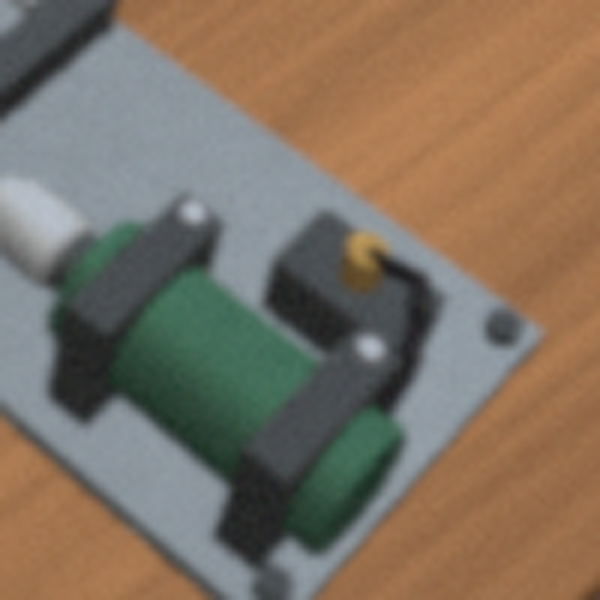

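```bash
cat > h.py <<'E'
import numpy as np
from scipy.optimize import least_squares
from station import camera_info
def proj(n,P):
    i=camera_info(n);T=np.array(i["T"]);K=np.array(i["intrinsics"])
    p=(np.asarray(P,float)-T[:3,3])@T[:3,:3]; p=p*[1,-1,-1]
    u=p@K.T; return u[:,:2]/u[:,2:]
def world(xy,th,P):
    P=np.asarray(P,float)/1000;c,s=np.cos(th),np.sin(th)
    return np.c_[xy[0]+c*P[:,0]-s*P[:,1],xy[1]+s*P[:,0]+c*P[:,1],P[:,2]]
def fit(obs,x0):
    def r(p): return np.concatenate([(proj(n,world(p[:2],p[2],[m]))[0]-uv) for n,m,uv in obs])
    s=least_squares(r,x0,loss='soft_l1',x_scale=[.1,.1,.1]); return s.x,r(s.x).reshape(-1,2)
def cr(u,v,k,ox,oy): return np.array([(u+.5)/k-.5+ox,(v+.5)/k-.5+oy])
E
python3 - <<'E'
from h import *
t='top';s='scene'
A=lambda u,v:cr(u,v,8,250,30)
B=lambda u,v:cr(u,v,8,255,90)
C=lambda u,v:cr(u,v,8,255,160)
D=lambda u,v:cr(u,v,5,225,200)
F=lambda u,v:cr(u,v,6,340,270)
so=[(t,(-125,80,10),C(174,564)),(t,(-125,-80,10),C(703,500)),(t,(350,80,10),A(43,108)),(t,(350,-80,10),A(550,57)),
(t,(0,-49.5,27.5),C(560,93)),(t,(140,-49.5,27.5),B(500,207)),
(s,(-125,80,10),D(262,70)),(s,(-125,-80,10),D(35,211)),(s,(350,80,10),F(543,328)),(s,(0,-49.5,27.5),D(238,297)),(s,(140,-49.5,27.5),D(452,470))]
for nm in('top','scene',None):
    x,r=fit([o for o in so if nm in(None,o[0])],[.5,.05,0]);print(nm,x.round(4));print(r.round(1).tolist())
G=lambda u,v:cr(u,v,10,140,150)
H=lambda u,v:cr(u,v,10,335,170)
po=[(t,(50,55,12),G(117,147)),(t,(50,-55,12),G(567,110)),(t,(-50,-55,12),G(590,520)),(t,(-50,55,12),G(138,553)),
(t,(11,15,62),G(238,256)),
(s,(-50,-55,12),H(102,303)),(s,(50,-55,12),H(372,482)),(s,(50,55,12),H(622,298))]
for nm in('top','scene',None):
    x,r=fit([o for o in po if nm in(None,o[0])],[.4,.3,0]);print(nm,x.round(4));print(r.round(1).tolist())
E
```

```text
top [0.5435 0.0209 0.1192]
[[0.2, -0.0], [0.1, 0.3], [0.3, 0.1], [-0.1, -0.9], [-0.5, 0.4], [-0.1, -0.1]]
scene [0.5444 0.0219 0.116 ]
[[-0.2, -0.8], [-1.2, -0.1], [0.3, 0.4], [0.2, -0.7], [0.5, 0.4]]
None [0.5439 0.0213 0.118 ]
[[0.0, -0.2], [-0.1, 0.2], [0.3, -0.1], [-0.1, -1.1], [-0.6, 0.3], [-0.2, -0.3], [-0.6, -0.8], [-1.5, -0.0], [0.0, 0.1], [-0.1, -0.7], [0.3, 0.3]]
top [0.5243 0.334  0.0812]
[[0.4, 0.1], [0.0, 0.3], [0.0, -0.3], [0.1, -0.1], [-0.5, -0.1]]
scene [0.5258 0.3333 0.0949]
[[-0.3, -0.3], [0.6, -0.3], [-0.2, 0.6]]
None [0.5247 0.3341 0.0854]
[[0.3, 0.1], [-0.1, 0.1], [0.1, -0.6], [0.2, -0.1], [-0.6, -0.2], [-0.5, -0.8], [0.2, -0.6], [-0.3, 0.5]]
```

Both fits agree to about 1 mm: station (0.5439, 0.0213) with yaw 0.118, shuttle (0.5247, 0.3341) with yaw 0.084. The crop confirms the shuttle's shaft is on its −y side and flush at the +x end. I'll pick it up.

```bash
cat >> h.py <<'E'
from station import *
import cv2
def q(phi): return [0,np.cos(phi/2),np.sin(phi/2),0]
S=(0.5439,0.0213);SY=0.118
def st(x,y=0,z=0,yaw=None):   # station coords mm, z above bench mm -> world m
    return world(S,SY,[(x,y,z)])[0]
def toS(p):
    d=np.array(p[:2])-S;c,s=np.cos(SY),np.sin(SY);return np.array([c*d[0]+s*d[1],-s*d[0]+c*d[1],p[2]])*1000
def fS():
    f=np.array(get_ft_force());c,s=np.cos(SY),np.sin(SY);return np.array([c*f[0]+s*f[1],-s*f[0]+c*f[1],f[2]])
def stat(l=''): print(l,round(get_time(),2),'S',toS(get_tcp_pos()).round(2),'fS',fS().round(1),'w',round(get_grip_width(),3))
def pic(n,f): cv2.imwrite(f,read_camera(n)[:,:,::-1])
E
python3 - <<'E'
from h import *
P=(0.5247,0.3341);Y=0.084
try:
    print(inverse_kinematics([P[0],P[1],.14],q(Y)), inverse_kinematics(st(100,0,30),q(SY)))
    move_pose([P[0],P[1],.14],q(Y));stat('a')
    r=movel([P[0],P[1],.021],v=.08,until_force=6);print(r);stat('b')
    pic('top','pics/g1.png');pic('scene','pics/g1s.png')
except MotionError as e: print(e)
for n in('g1','g1s'):
    im=cv2.imread(f'pics/{n}.png');im=im[130:230,120:250] if n=='g1' else im[130:250,300:440]
    cv2.imwrite(f'pics/{n}c.png',cv2.resize(im,None,fx=5,fy=5,interpolation=2))
E
```

```text
[ 5.47868683e-01  5.18907843e-01  1.69185281e+00 -4.44089210e-16
  9.30832001e-01  4.63868683e-01] [ 3.28955330e-02  7.01297635e-01  1.67350251e+00 -4.44089210e-16
  7.66792507e-01 -8.51044670e-02]
a 1.42 S [ 17.53 313.89 140.36] fS [ 0.2 -0.3 -0.1] w 1.001
False
b 3.05 S [ 18.16 313.09  21.57] fS [-0.   0.2 -0.3] w 0.998
```

View pics/g1sc.png

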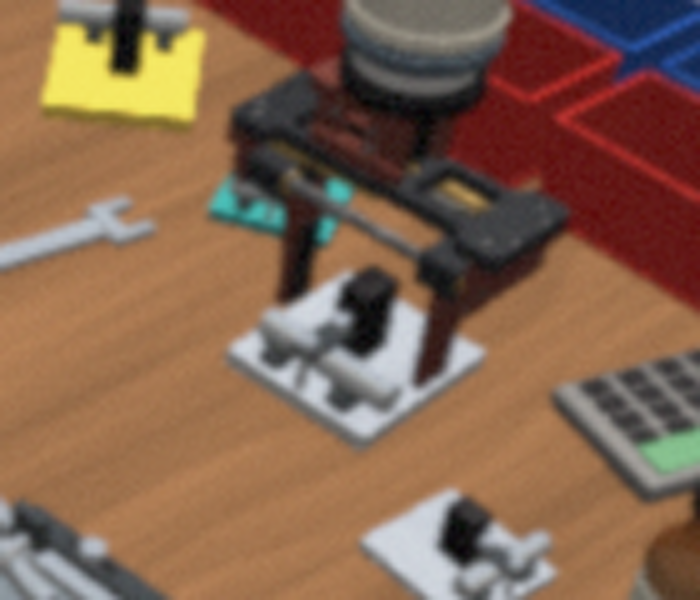

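View pics/g1c.png

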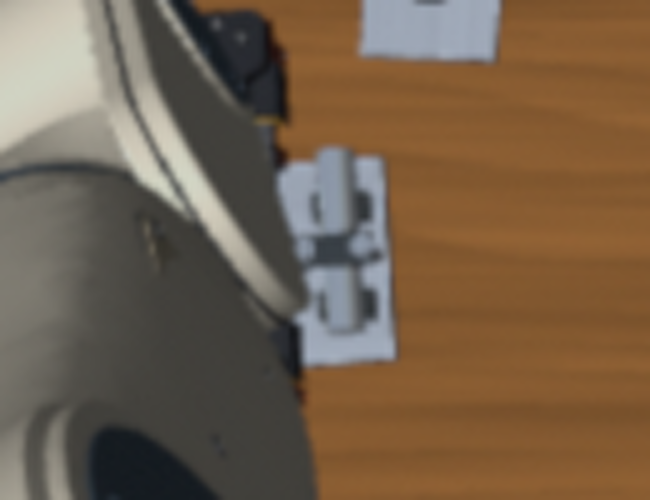

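In the scene crop the fingers straddle the black grip (365,310) lengthwise, clear of the shaft and strap. I'll close, lift and carry it over the apron.

```bash
python3 - <<'E'
from h import *
P=(0.5247,0.3341);Y=0.084
try:
    command_gripper(0.0);stat('grip')
    movel([P[0],P[1],.030],v=.03);stat('lift')
    movel([P[0],P[1],.11],v=.12);stat('up')
    move_pose(st(-72,0,110),q(SY));wait(.2);stat('over');print(get_ee_rot(),q(SY),get_ft_torque())
    pic('top','pics/o1.png');pic('scene','pics/o1s.png')
except MotionError as e: print(e)
E
```

```text
grip 4.17 S [ 17.83 312.89  21.  ] fS [ 1.1 -0.6  0.1] w 0.248
lift 4.62 S [ 17.69 312.88  30.07] fS [-0.4 -0.  -5.5] w 0.247
up 5.44 S [ 17.21 312.61 109.45] fS [ 1.1 -0.2 -5.7] w 0.25
over 6.88 S [-71.43   0.81 109.97] fS [ 0.1  0.1 -4.5] w 0.248
[-2.35130676e-05  9.98214602e-01  5.97292785e-02  1.44872925e-04] [0, np.float64(0.9982600048314613), np.float64(0.0589657761238754), 0] [ 0.00215793  0.02498823 -0.02120574]
```

View pics/o1s.png

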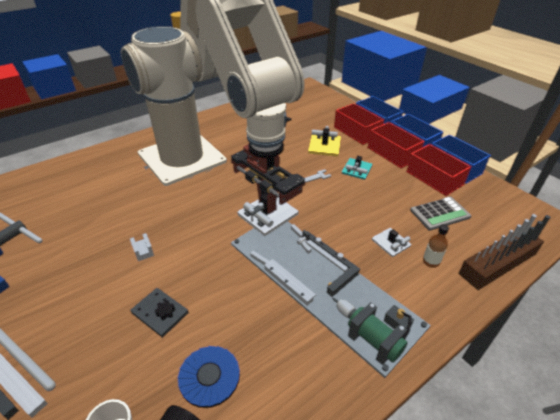

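The shuttle is held level (width 21.8 mm, about 0.55 kg). I'll lower it softly onto the apron and relax the grip to settle it flat.

```bash
python3 - <<'E'
from h import *
try:
    movel(st(-72,0,40),v=.08);stat('low')
    r=movel(st(-72,0,29),v=.012,until_force=2.5);print(r);stat('down')
    pic('top','pics/d1.png');pic('scene','pics/d1s.png')
except MotionError as e: print(e)
a=cv2.imread('pics/d1s.png')[190:290,220:360];cv2.imwrite('pics/d1sc.png',cv2.resize(a,None,fx=5.7,fy=5.7,interpolation=2))
a=cv2.imread('pics/d1.png')[150:240,250:360];cv2.imwrite('pics/d1c.png',cv2.resize(a,None,fx=6,fy=6,interpolation=2))
E
```

```text
low 8.0 S [-7.162e+01 -4.000e-02  4.032e+01] fS [-0.7 -0.4 -4.8] w 0.248
True
down 8.72 S [-7.209e+01  1.000e-02  3.093e+01] fS [-0.8  1.1  5.6] w 0.254
```

View pics/d1sc.png

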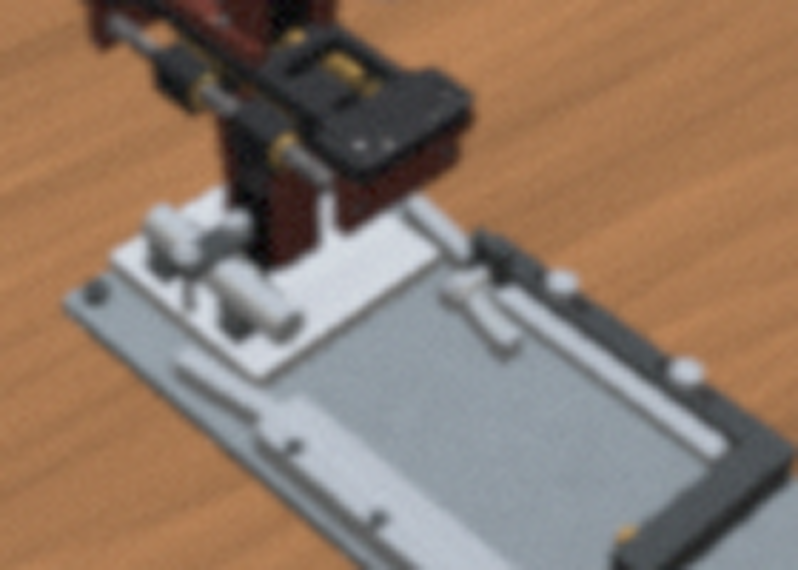

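View pics/d1c.png

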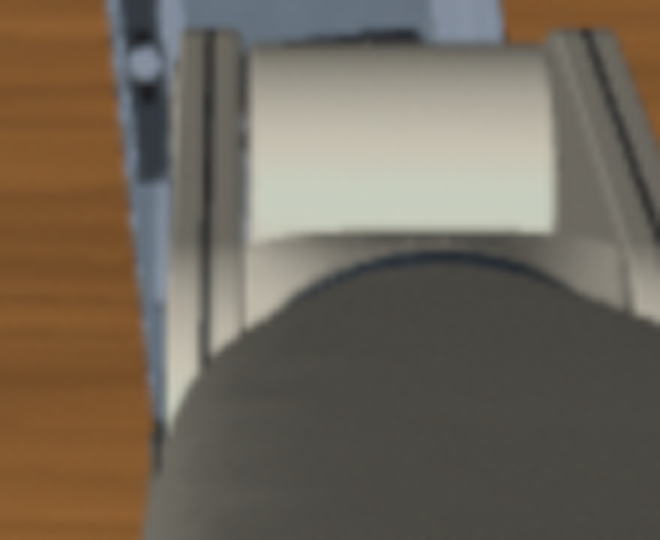

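```bash
python3 - <<'E'
from h import *
D=lambda u,v:cr(u,v,5.7,220,190)
s='scene'
po=[(s,(50,-55,22),D(260,377)),(s,(50,55,22),D(438,254)),(s,(-50,-55,22),D(112,254))]
x,r=fit(po,[.47,.02,.118]);print(x,r.round(1).tolist(),toS([x[0],x[1],0]),x[2]-SY)
so=[(s,(-55,-64,24),D(197,352)),(s,(0,-49.5,27.5),D(300,397)),(s,(-125,-80,10),D(65,300))]
for n,m,uv in so: print(m,proj(n,world(S,SY,[m]))[0]-uv)
E
```

```text
[0.47334264 0.01420946 0.11573323] [[-0.3, 0.2], [0.8, -0.4], [-0.4, 0.1]] [-70.90145636   1.26523152   0.        ] -0.002266767127529268
(-55, -64, 24) [-1.63989606 -1.49304068]
(0, -49.5, 27.5) [-0.12258345 -0.90040265]
(-125, -80, 10) [-0.94217358 -0.43751153]
```

```bash
cat >> h.py <<'E'
def slide(x0,x1,y,z,yaw,step,v,flim,verbose=True):
    """stepwise slide along station x, steering y by the felt side force"""
    x=x0;d=np.sign(x1-x0)
    while (x1-x)*d>1e-6:
        x=x+d*min(step,abs(x1-x))
        r=movel(st(x,y,z),frame=q(SY+yaw),v=v,until_force=flim)
        f=fS();t=get_ft_torque();p=toS(get_tcp_pos())
        if verbose: print(round(get_time(),2),'x',round(x,1),'y',round(y,2),'p',p.round(1),'f',f.round(1),'tz',round(t[2],2),'stop' if r else '')
        if r: break
        if abs(f[1])>3: y+=np.sign(f[1])*min(.5,.08*abs(f[1]))
        if f[2]>6: z+=.2
    return x,y,z
E
python3 - <<'E'
from h import *
try:
    command_gripper(0.32);stat('relaxed')
    command_gripper(0.0);wait(.2);stat('regrip')
    p=toS(get_tcp_pos())
    print(slide(-72,-20,0,31,0,6,.04,9))
except MotionError as e: print(e)
E
```

```text
relaxed 9.17 S [-73.21   0.15  30.21] fS [ 0.1 -0.9 -0.1] w 0.317
regrip 9.64 S [-72.97   0.13  30.27] fS [ 0.8 -0.5 -1.2] w 0.25
9.97 x -66 y 0 p [-66.    0.   30.7] f [-0.   0.6 -4.5] tz 0.01 
10.28 x -60 y 0 p [-59.6  -0.   30.9] f [ 0.3 -0.5 -4.7] tz -0.02 
10.57 x -54 y 0 p [-53.6  -0.   31. ] f [ 0.3  0.1 -5.6] tz 0.0 
10.88 x -48 y 0 p [-47.6  -0.   31.1] f [-0.5 -1.1 -5.5] tz -0.09 
11.18 x -42 y 0 p [-41.6  -0.   31. ] f [-0.5  0.2 -6. ] tz -0.06 
11.47 x -36 y 0 p [-35.9   0.   30.9] f [ 0.2 -0.5 -7.4] tz -0.02 
11.78 x -30 y 0 p [-29.4  -0.   31.1] f [-0.5  0.3 -6. ] tz 0.05 
12.07 x -24 y 0 p [-23.4  -0.   31.1] f [-0.4 -0.  -6.3] tz -0.01 
12.32 x -20 y 0 p [-19.6  -0.   31.1] f [ 0.4  0.5 -6.2] tz 0.06 
(np.int64(-20), 0, 31)
```

Entry is free of side force, but the plate is being carried about 0.7 mm up. I'll lower it to rest on the floor and continue under the catch.

```bash
python3 - <<'E'
from h import *
try:
    movel(st(-19,0,30.35),v=.005,until_force=4);stat()
    print(slide(-19,74,0,30.35,0,6,.04,9))
    wait(.2);stat();pic('scene','pics/s1.png');pic('top','pics/s1t.png')
except MotionError as e: print(e)
a=cv2.imread('pics/s1.png')[190:310,240:380];cv2.imwrite('pics/s1c.png',cv2.resize(a,None,fx=5,fy=5,interpolation=2))
E
```

```text
12.72 S [-19.08  -0.    30.31] fS [-0.6  0.2 -5. ] w 0.25
13.02 x -13 y 0 p [-12.3  -0.1  30.4] f [ 0.1  0.2 -6. ] tz 0.03 
13.32 x -7 y 0 p [-6.6 -0.  30.3] f [ 0.6 -0.6 -4.2] tz 0.01 
13.62 x -1 y 0 p [-0.6  0.  30.3] f [ 0.7  0.3 -3.5] tz -0.09 
13.92 x 5 y 0 p [ 5.4 -0.  30.3] f [ 0.3 -0.5 -3.3] tz -0.0 
14.22 x 11 y 0 p [11.4  0.  30.3] f [ 0.7 -0.7 -4.3] tz 0.01 
14.52 x 17 y 0 p [17.4 -0.  30.3] f [ 0.6  0.6 -3.7] tz -0.02 
14.82 x 23 y 0 p [23.4 -0.  30.3] f [ 0.8 -0.4 -3.7] tz -0.03 
15.12 x 29 y 0 p [29.4  0.  30.3] f [ 0.8 -0.5 -2.5] tz -0.04 
15.42 x 35 y 0 p [35.4 -0.  30.3] f [ 1.6 -0.7 -3.3] tz -0.05 
15.72 x 41 y 0 p [41.4 -0.  30.3] f [ 2.1  0.5 -2.5] tz -0.04 
16.02 x 47 y 0 p [47.4  0.  30.3] f [ 0.4 -0.2 -2.8] tz -0.03 
16.32 x 53 y 0 p [53.5 -0.  30.3] f [ 0.8 -0.6 -2.9] tz -0.04 
16.62 x 59 y 0 p [59.5 -0.  30.3] f [ 1.1  0.3 -3.1] tz -0.02 
16.92 x 65 y 0 p [65.5 -0.  30.3] f [ 2.  -0.1 -2.5] tz -0.05 
17.22 x 71 y 0 p [71.5 -0.  30.3] f [ 1.8  0.4 -2.4] tz -0.02 
17.47 x 74 y 0 p [74.2 -0.  30.3] f [ 1.4 -0.3 -1.8] tz -0.02 
(np.int64(74), 0, 30.35)
 17.67 S [ 7.413e+01 -1.000e-02  3.032e+01] fS [-0.1 -0.7 -2.4] w 0.251
```

View pics/s1c.png

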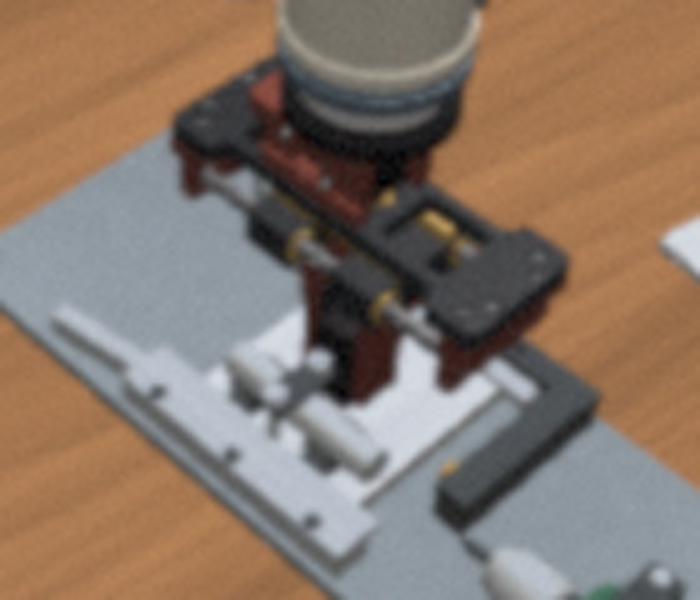

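```bash
cat >> h.py <<'E'
def favg(n=8,dt=.02):
    a=[]
    for _ in range(n): a.append(fS()); wait(dt)
    return np.mean(a,0)
E
python3 - <<'E'
from h import *
try:
    f0=favg();print('base',f0.round(2));x=74;c=None
    while x<104:
        x+=1
        r=movel(st(x,0,30.35),v=.015,until_force=9)
        f=favg(4,.02)-f0
        print(round(get_time(),2),x,toS(get_tcp_pos()).round(2),f.round(1),r)
        if r or f[0]<-2.8: break
except MotionError as e: print(e)
E
```

```text
base [ 1.03 -0.38 -3.33]
18.22 75 [7.474e+01 2.000e-02 3.030e+01] [-1.5  0.3  0.9] False
18.53 76 [7.601e+01 2.000e-02 3.028e+01] [-1.4  0.2  0.7] False
18.85 77 [7.712e+01 2.000e-02 3.032e+01] [-0.5  1.  -0.1] False
19.17 78 [ 7.813e+01 -1.000e-02  3.032e+01] [-1.8  0.7 -0.4] False
19.48 79 [ 7.91e+01 -1.00e-02  3.03e+01] [-1.   0.8 -1.6] False
19.8 80 [ 8.01e+01 -2.00e-02  3.03e+01] [-1.3  0.6 -1.1] False
20.12 81 [ 8.111e+01 -3.000e-02  3.032e+01] [-0.5 -0.1 -1.5] False
20.43 82 [ 8.211e+01 -1.000e-02  3.035e+01] [-1.3  0.1 -2. ] False
20.75 83 [ 8.309e+01 -2.000e-02  3.033e+01] [-0.9  0.3 -2.5] False
21.07 84 [8.405e+01 1.000e-02 3.031e+01] [-1.1  0.3 -2.3] False
21.38 85 [85.09 -0.   30.35] [-0.8  0.4 -2. ] False
21.7 86 [86.07  0.   30.34] [-0.8  0.4 -2.3] False
22.02 87 [8.642e+01 2.000e-02 3.030e+01] [-4.3  0.5  0.6] False
```

Buffer contact is at x≈86.4, so the held place should be about 89.4, the catch drop about 93.4 and the stop about 95.7. I'll ease on with a force limit.

```bash
python3 - <<'E'
from h import *
try:
    f0=np.array([.1,-.1,-4.]);x=87
    while x<99:
        x+=.5
        r=movel(st(x,0,30.35),v=.01,until_force=7)
        f=favg(4,.02)-f0;p=toS(get_tcp_pos())
        print(round(get_time(),2),x,p.round(2),f.round(1),'tz',round(get_ft_torque()[2],2),r)
        if r or f[0]<-15 or p[0]>94.3: break
    pic('scene','pics/h1.png')
except MotionError as e: print(e)
a=cv2.imread('pics/h1.png')[190:310,240:380];cv2.imwrite('pics/h1c.png',cv2.resize(a,None,fx=5,fy=5,interpolation=2))
E
```

```text
22.33 87.5 [8.662e+01 5.000e-02 3.033e+01] [-4.8  0.2  3.4] tz 0.01 False
22.65 88.0 [8.695e+01 3.000e-02 3.034e+01] [-5.5 -0.2  3.8] tz -0.02 False
22.97 88.5 [8.741e+01 2.000e-02 3.036e+01] [-5.8  0.   4.4] tz 0.02 False
23.28 89.0 [8.775e+01 3.000e-02 3.034e+01] [-6.5  0.   4.9] tz 0.04 False
23.6 89.5 [8.817e+01 1.000e-02 3.037e+01] [-6.5 -0.   5. ] tz -0.01 False
23.92 90.0 [8.857e+01 1.000e-02 3.036e+01] [-7.4 -0.3  5.2] tz -0.01 False
24.23 90.5 [8.900e+01 2.000e-02 3.039e+01] [-7.4 -0.3  5.2] tz 0.03 False
24.55 91.0 [8.940e+01 1.000e-02 3.038e+01] [-7.4  0.1  6.2] tz 0.04 False
24.87 91.5 [8.983e+01 2.000e-02 3.039e+01] [-8.2  0.1  6.9] tz 0.04 False
25.18 92.0 [9.023e+01 2.000e-02 3.040e+01] [-8.3 -0.4  6.5] tz -0.02 False
25.5 92.5 [9.064e+01 3.000e-02 3.041e+01] [-8.7 -0.2  7.1] tz -0.04 False
25.82 93.0 [9.102e+01 3.000e-02 3.041e+01] [-9.3 -0.3  7.6] tz 0.01 False
26.13 93.5 [9.145e+01 3.000e-02 3.043e+01] [-9.4 -0.2  8.2] tz -0.02 False
26.45 94.0 [9.183e+01 7.000e-02 3.044e+01] [-10.   -0.5   7.8] tz -0.02 False
26.77 94.5 [9.223e+01 2.000e-02 3.043e+01] [-9.7 -0.5  8.7] tz 0.04 False
27.08 95.0 [ 9.268e+01 -1.000e-02  3.047e+01] [-10.5  -0.2   9. ] tz 0.04 False
27.4 95.5 [9.305e+01 2.000e-02 3.046e+01] [-11.1   0.1   8.9] tz 0.03 False
27.72 96.0 [9.345e+01 4.000e-02 3.047e+01] [-10.9  -0.2   9.4] tz -0.05 False
28.03 96.5 [9.390e+01 3.000e-02 3.046e+01] [-10.7  -0.4  10. ] tz -0.05 False
28.35 97.0 [9.431e+01 2.000e-02 3.049e+01] [-11.3  -0.6   9.9] tz -0.06 False
```

View pics/h1c.png

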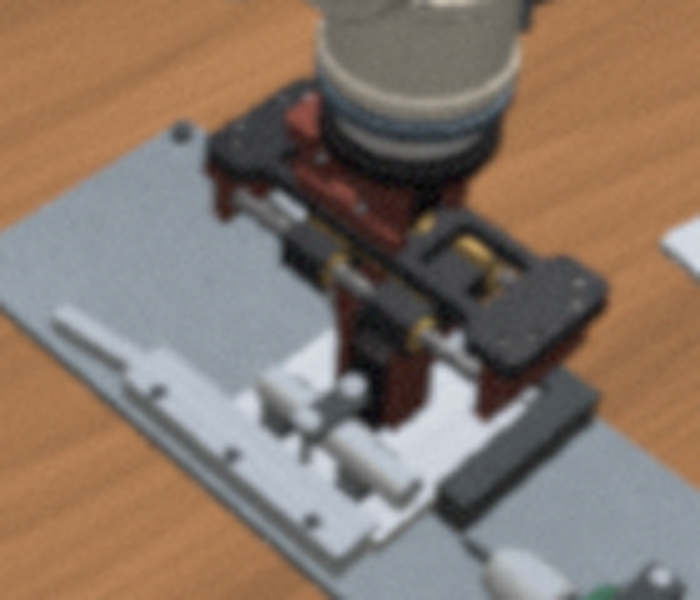

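The catch is hidden by the gripper here. I'll push 0.6 mm further for margin (still short of the stop), then back off slowly to feel for the catch.

```bash
python3 - <<'E'
from h import *
try:
    f0=np.array([.1,-.1,-4.])
    for x in(97.4,97.8):
        r=movel(st(x,0,30.35),v=.01,until_force=5)
        f=favg(4,.02)-f0;print(x,toS(get_tcp_pos()).round(2),f.round(1),r)
        if r or f[0]<-14: break
    wait(.3);stat('in')
    while x>84:
        x-=.5
        r=movel(st(x,0,30.4),v=.015,until_force=12)
        f=favg(3,.02)-f0;p=toS(get_tcp_pos())
        print(round(get_time(),2),x,p.round(2),f.round(1),r)
        if r or f[0]>6: break
except MotionError as e: print(e)
E
```

```text
97.4 [9.462e+01 5.000e-02 3.049e+01] [-12.1  -0.5  10.6] False
97.8 [9.489e+01 3.000e-02 3.049e+01] [-12.3  -0.5  10.9] False
in 29.33 S [9.491e+01 4.000e-02 3.050e+01] fS [-13.   -0.4   6.9] w 0.248
29.63 97.3 [9.486e+01 2.000e-02 3.045e+01] [-9.8 -0.3  8.4] False
29.93 96.8 [9.481e+01 4.000e-02 3.042e+01] [-8.5 -0.5  6.4] False
30.23 96.3 [9.456e+01 3.000e-02 3.038e+01] [-7.8  0.4  6. ] False
30.53 95.8 [9.422e+01 2.000e-02 3.040e+01] [-6.9 -0.   5.2] False
30.83 95.3 [9.383e+01 4.000e-02 3.041e+01] [-7.1 -0.   4.8] False
31.13 94.8 [9.338e+01 2.000e-02 3.039e+01] [-6.8 -0.8  4.6] False
31.43 94.3 [9.291e+01 3.000e-02 3.037e+01] [-6.3 -0.2  4.9] False
31.73 93.8 [9.247e+01 3.000e-02 3.038e+01] [-6.9 -0.3  4.4] False
32.03 93.3 [9.205e+01 3.000e-02 3.038e+01] [-6.3  0.3  4.5] False
32.33 92.8 [9.163e+01 2.000e-02 3.037e+01] [-6.2  0.2  4.1] False
32.63 92.3 [9.116e+01 2.000e-02 3.035e+01] [-5.9 -0.2  3.9] False
32.93 91.8 [9.072e+01 3.000e-02 3.035e+01] [-6.   0.3  3.7] False
33.23 91.3 [9.025e+01 5.000e-02 3.032e+01] [-6.  -0.2  4.2] False
33.53 90.8 [8.982e+01 3.000e-02 3.036e+01] [-5.4  0.1  3.5] False
33.83 90.3 [8.949e+01 3.000e-02 3.031e+01] [-5.6 -0.   3.2] False
34.13 89.8 [8.947e+01 5.000e-02 3.027e+01] [-4.9  0.   1.6] False
34.43 89.3 [8.944e+01 5.000e-02 3.030e+01] [-2.3  0.2 -1. ] False
34.73 88.8 [ 8.937e+01 -1.000e-02  3.041e+01] [-0.   0.8 -2.9] False
35.03 88.3 [ 8.922e+01 -3.000e-02  3.053e+01] [ 3.6  1.1 -5.5] False
35.33 87.8 [89.13 -0.11 30.68] [ 4.6  0.4 -7. ] False
35.63 87.3 [89.09 -0.12 30.81] [ 6.  -0.3 -7.2] False
```

The shuttle is caught at 89.45, exactly where predicted. I'll increase the tug to about 10 N, easing z down so it isn't lifted.

```bash
python3 - <<'E'
from h import *
try:
    f0=np.array([.1,-.1,-4.]);x=87.3
    movel(st(x,0,30.0),v=.01,until_force=8);print(toS(get_tcp_pos()).round(2),(favg(3)-f0).round(1))
    while x>83.5:
        x-=.3
        r=movel(st(x,0,30.0),v=.015,until_force=8)
        f=favg(3,.02)-f0;p=toS(get_tcp_pos())
        print(round(get_time(),2),round(x,1),p.round(2),f.round(1),r)
        if r or f[0]>9.5: break
    wait(.3);f=favg(8)-f0;print('hold',f.round(1));stat()
except MotionError as e: print(e)
E
```

```text
[89.12 -0.15 30.74] [ 6.2  0.4 -4.6]
36.23 87.0 [89.04 -0.15 30.73] [ 6.8  0.9 -4.8] False
36.53 86.7 [89.02 -0.16 30.79] [ 7.7  0.6 -5. ] False
36.83 86.4 [88.96 -0.18 30.84] [ 7.2  0.2 -5.2] False
37.13 86.1 [88.98 -0.21 30.91] [ 8.6  0.  -6.1] False
37.43 85.8 [88.9  -0.21 30.93] [ 9.4 -0.2 -6.6] False
37.73 85.5 [88.85 -0.24 30.97] [10.1  0.3 -7.3] False
hold [ 9.3  0.5 -6.6]
 38.17 S [88.87 -0.22 30.99] fS [  9.9  -0.3 -10.8] w 0.25
```

```bash
python3 - <<'E'
from h import *
try:
    f0=np.array([.1,-.1,-4.])
    movel(st(88.7,0,30.3),v=.02);print((favg(4)-f0).round(1))
    command_gripper(0.45);stat('open')
    pic('scene','pics/r0.png')
    movel(st(89.2,0,100),v=.08,until_force=6);stat('up')
    movel(st(89.2,0,180),v=.15)
    move_pose([.40,.32,.25],q(.6));stat('away')
    pic('scene','pics/r1.png');pic('top','pics/r1t.png')
except MotionError as e: print(e)
a=cv2.imread('pics/r1.png')[200:310,240:380];cv2.imwrite('pics/r1c.png',cv2.resize(a,None,fx=5.4,fy=5.4,interpolation=2))
a=cv2.imread('pics/r1t.png')[90:190,255:355];cv2.imwrite('pics/r1tc.png',cv2.resize(a,None,fx=6,fy=6,interpolation=2))
E
```

```text
[ 3.  -0.   0.6]
open 39.04 S [8.857e+01 3.000e-02 3.036e+01] fS [ 0.2 -0.2  0. ] w 0.452
up 40.12 S [8.879e+01 6.000e-02 9.951e+01] fS [-0.5 -0.3 -0.8] w 0.449
away 42.21 S [-107.18  313.07  249.7 ] fS [ 0.6 -0.1 -0.4] w 0.451
```

View pics/r1c.png

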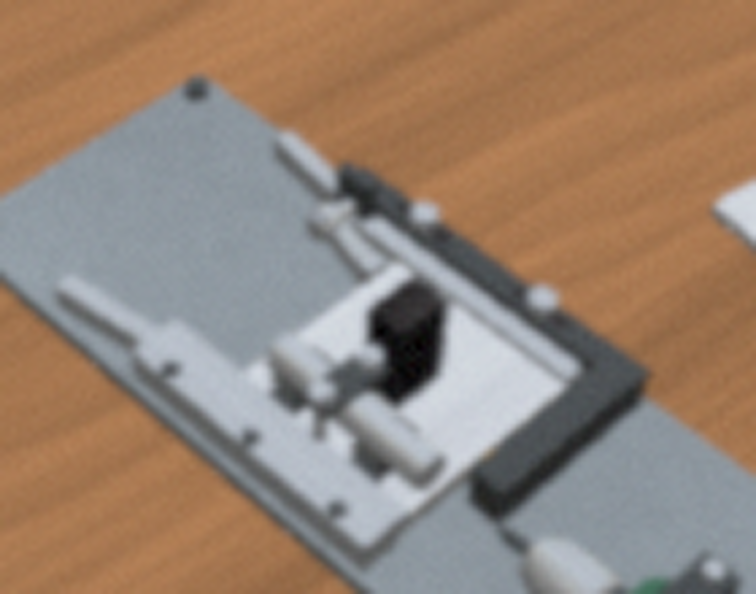

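View pics/r1tc.png

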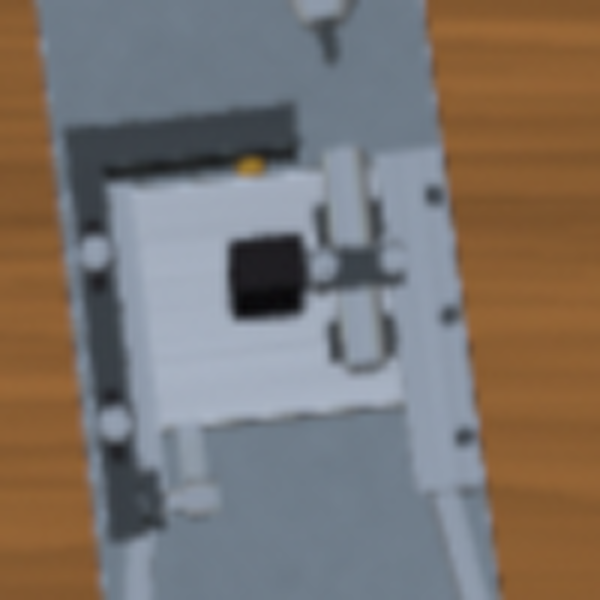

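View pics/r1.png

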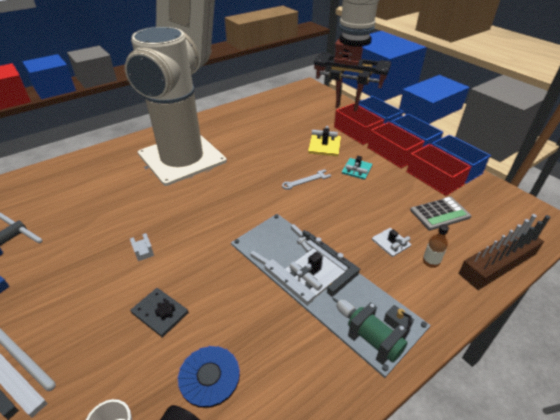

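The top view shows the catch's end (190,425 in the crop) butting the shuttle's tail edge. In the scene view its nose tip is at (309,250), the same as in the first picture, so it is fully down. Nothing else has moved, so I'm handing in.

```bash
python3 - <<'E'
from h import *
job_done();print('ok')
E
```

```text
the job is handed in; nothing more can be done
ok
```

The shuttle is loaded and held by the catch, and I handed the job in at about 42 s of the 67 s allowed.

- **Loading:** I picked the larger aluminium shuttle up by its grip and set it softly on the apron. It slid in with side forces of about 1 N or less, and its own front edge lifted the catch.
- **A small deviation on entry:** for the first 50 mm or so, up to the mouth, the shuttle was carried about 0.7 mm above the floor. I then lowered it, and nothing jammed.
- **Pushing home:** the buffer was met at x = 86.4. I pushed to 94.9, with about 13 N at most and short of the stop block.
- **Proving the catch:** backing off, the shuttle was stopped at x = 89.45, exactly 3 mm past the buffer contact as described. So the setting bar sits about 5.5 mm nearer the mouth than nominal. The tug reached 10.1 N and held at about 9.3 N. The shuttle tipped slightly, with the tool moving about 0.6 mm, and the catch held.
- **Letting go:** about 3 N of pull was still on the shuttle when I opened the gripper. The arm is now clear of everything.
- **Last checks:** the final pictures show the catch end against the tail edge, with its tip at the same pixel as when fully down at the start. The other things on the bench look unmoved. None of the last checks failed or disagreed.

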